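Stack the steady timber samples crosswise on the scale

ROBOT

A 6-joint arm with a two-finger parallel gripper is mounted at the origin on the work surface. World frame = base frame: x ahead of the robot, y to its left, z up, the work surface at z = 0. Lengths are in m, angles in rad, forces in N, time in s.
With the tool pointing down it reaches from about 0.425 to 0.95 m from the base axis. Payload 3.5 kg.
Tool frame: the origin (TCP) lies between the finger pads; the fingertips stand 19 mm ahead of it and the grasp point (between the pads) is the TCP; y points along the fingers, z is the direction in which the jaws open and shut, and the axes are right-handed (so a half turn about y gives the same grasp; the last joint's range is limited). The gripper opens to 85 mm and grips with 20 to 120 N. Pads are 22 mm wide; open, the fingers measure 114 mm over their backs; the gripper's body (76 mm by 85 mm) begins 54 mm behind the grasp point. The pads swing forward as they close: fully open they stand 13 mm farther back than shut.
Start: joints at [-1.359, 0.286, 1.577, -0, 1.279, -0.15], TCP at [0.239, -0.631, 0.25] pointing down, gripper open.
Joint ranges: [-2.77, 2.77], [-0.9, 2.22], [0.21, 2.48], [-1.53, 4.67], [0.24, 2.81], [-2.84, 2.84]. Speed limits (rad/s): [2.79, 2.79, 3.14, 3.14, 3.14, 3.14].

INTERFACE

Orientations are given as a unit quaternion [x, y, z, w].
In Python, from plant import get_state, read_camera, camera_model, sign_off gives the robot as it stands.
- The arm moves only by the tool carry_out, never from a script. Its argument "moves" is a list of rows, each a list of 7 numbers: the turn, a rotation vector about the tool's x, y, z in rad, then the shift along the tool's x, y, z in m, then the closure, from -1 (fully open) to 1 (shut). In form: [[wx, wy, wz, dx, dy, dz, jaw], ...]. A call has 1 to 10 rows; each row shifts and turns the commanded pose from where the row before left it, along the tool's axes as they then stand; what a row does not reach is not made up. A row lasts 1/8 s, in which the tool goes at most 62.5 mm and 10.7 degrees, less where a joint would pass 70% of its speed; a pose out of reach is approached as far as the arm can. A call is refused whole if a number of a shift passes 0.0625 or a number of a turn 0.188, either way. A call with a gripper value outside its range is refused whole. The fingers move at their own pace and stop on an object; "squeeze" is the grip in N (left out, the last holds). Time passes only in rows, so rows that do not move let the fingers close. It gives the time, the measured TCP pose, the force and the opening at its end, in the units of the state.
- get_state(): the state, without advancing time (a new reading comes with each control period).
- read_camera(name): name is "scene" or "top"; returns the picture (400x640x3 uint8, blue, green, red); there is no depth.
- camera_model(name): a dict with "camera_matrix" (3x3 intrinsics, pixels), "pose" (4x4, takes a point from camera to world coordinates). Camera axes: x right, y down, z forward; pixel columns grow to the right and rows downward; lengths in m; the calibration is good to about 2 mm. A picture is of the moment at which its call begins. camera_model takes no time and is no camera call.
- sign_off(): hands the job in, once; it reports no verdict.
The state is a dict: "time": time; "qpos": joint angles; "dq": joint speeds; "joint_efforts": joint torques, N m; "eef_pos": TCP position; "tcp_rot": TCP orientation; "contact_force": force on the tool from outside, world axes, zero at the start; "wrist_torque": the same for the moment, N m; "opening": opening from 0.0 (shut) to 1.0 (fully open).
Only numpy, scipy, OpenCV 4.12 (cv2) and the standard library are available. Lean on these libraries where they do the work, as an engineer would, in place of code of your own. Each camera call takes 0.05 s, during which the arm holds its last target. There are 200 camera calls.

TASK

Two wooden sample slats already lie side by side on the scale's pan: build them up into a crosswise tower with the three of the five loose slats on the bench that stand steady, first two across the bottom pair, one flush with each end of it, then the third across those two, along the middle of the level tower. The two slats that rock when an end is pressed would spoil it: leave them lying on the bench. Set everything down gently on the scale and do not push the calculator or the steel weight about.

Things in the scene. Friction and masses are not known exactly. Their poses are not given: they have to be found in the camera images.
- pan_centre (a point): centre of the top face of the bench scale's steel pan (190 x 190 mm, 72 mm above the bench, fixed); the scale's body is 200 x 200 mm with a low sloping keypad, 75 mm deep, on its -x side. x and y are parallel to the pan's edges, z is up; the base slats lie along its x.
- base_1_mid (a point): a steady wooden slat of the same kind (130 x 30 x 20 mm), already lying loose on the pan along the pan's x, about +50 mm in the pan's y: half of the tower's bottom layer. The point is its centre, half-way up; x along its length.
- base_2_mid (a point): a steady wooden slat of the same kind (130 x 30 x 20 mm), already lying loose on the pan along the pan's x, about -50 mm in the pan's y: half of the tower's bottom layer. The point is its centre, half-way up; x along its length.
- slat_a_mid (a point): pale wooden slat, 130 x 30 x 20 mm high, about 60 g, flat on the bench. Point: its centre, half-way up; x along its length, z up. One of five (a to e) alike from above: three have flat undersides; two have undersides worn 5 mm thinner except for the middle 30 mm (taper to 56), so a light press (1 N) on an end dips it about 4 mm (0.1 rad tilt); a steady one does not give
- slat_b_mid (a point): pale wooden slat, 130 x 30 x 20 mm high, about 60 g, flat on the bench. Point: its centre, half-way up; x along its length, z up. One of five (a to e) alike from above: three have flat undersides; two have undersides worn 5 mm thinner except for the middle 30 mm (taper to 56), so a light press (1 N) on an end dips it about 4 mm (0.1 rad tilt); a steady one does not give
- slat_c_mid (a point): pale wooden slat, 130 x 30 x 20 mm high, about 60 g, flat on the bench. Point: its centre, half-way up; x along its length, z up. One of five (a to e) alike from above: three have flat undersides; two have undersides worn 5 mm thinner except for the middle 30 mm (taper to 56), so a light press (1 N) on an end dips it about 4 mm (0.1 rad tilt); a steady one does not give
- slat_d_mid (a point): pale wooden slat, 130 x 30 x 20 mm high, about 60 g, flat on the bench. Point: its centre, half-way up; x along its length, z up. One of five (a to e) alike from above: three have flat undersides; two have undersides worn 5 mm thinner except for the middle 30 mm (taper to 56), so a light press (1 N) on an end dips it about 4 mm (0.1 rad tilt); a steady one does not give
- slat_e_mid (a point): pale wooden slat, 130 x 30 x 20 mm high, about 60 g, flat on the bench. Point: its centre, half-way up; x along its length, z up. One of five (a to e) alike from above: three have flat undersides; two have undersides worn 5 mm thinner except for the middle 30 mm (taper to 56), so a light press (1 N) on an end dips it about 4 mm (0.1 rad tilt); a steady one does not give
- calculator: grey pocket calculator, 105 x 58 x 15 mm, loose among the slats; origin under its centre. Bystander.
- weight: steel knob weight, 42 mm across and 45 mm tall, loose among the slats; origin under its centre. Bystander.
There are look-alikes about, which are no part of the job. Leave any purple look-alike of the part that bears slat_b_mid alone.

How it is judged:
By the outcome, as a careful person would: the job done as asked, in the order asked, and still so for the second after the job is handed in, with the robot touching nothing.
It also fails if it takes over 72 s, if anything falls off the work surface, if the arm or the gripper's body presses on something with over 40 N, if the wrist force passes 120 N, or if a joint passes its speed limit or range.

## Working session

There is one attempt and no reset: what is moved stays moved. The work goes in short steps, Python scripts to look and compute and a tool call to move; the robot and the scene stay as the last step left them, time stands still between calls to the robot, and variables do not carry over. Pictures are saved under pics/ and viewed, about 8 in all and at most 12, crops included, and the job is handed in when it is done.

Besides the shell and the picture viewer there is one more tool, called after "Call:" as name([rows], argument=value, ...), one row to a line, values as JSON. carry_out: Moves the arm, as the interface text tells. Its arguments: {"type":"object","properties":{"moves":{"type":"array","items":{"type":"array","items":{"type":"number"}}},"squeeze":{"type":"number"}},"required":["moves"]}

```bash
mkdir -p pics
python3 - <<'E'
from plant import *
import cv2
s=get_state();print(s)
for n in("scene","top"):
    cv2.imwrite(f"pics/{n}0.png",read_camera(n)); m=camera_model(n);print(m)
E
```

```text
{'time': 0.0, 'qpos': array([-1.35899388e+00,  2.87171046e-01,  1.57817165e+00, -1.26109118e-05,
        1.27859581e+00, -1.50004988e-01]), 'dq': array([ 8.26059064e-04, -5.77689312e-04,  1.08826211e-03,  7.68170931e-04,
        6.32923240e-05,  6.09138427e-04]), 'joint_efforts': array([-1.57266353e-03, -4.05986774e+01, -2.92627949e+01, -1.86964189e-04,
        5.85495494e-03,  1.39592807e-06]), 'eef_pos': array([ 0.23881874, -0.63068813,  0.24894644]), 'tcp_rot': array([-0.12725274,  0.696396  , -0.69473829,  0.12719297]), 'contact_force': array([ 0.09815352,  0.18102055, -0.59446444]), 'wrist_torque': array([ 0.01351922, -0.00163477,  0.01246129]), 'opening': 0.9999503191603494}
{'camera_matrix': array([[432.79046111,   0.        , 323.40375034],
       [  0.        , 432.79046111, 194.74470312],
       [  0.        ,   0.        ,   1.        ]]), 'pose': array([[ 0.37085137,  0.66303922, -0.65026784,  1.22930257],
       [ 0.92867123, -0.26947206,  0.25486184, -0.32117278],
       [-0.00624562, -0.69840089, -0.71567953,  0.93919262],
       [ 0.        ,  0.        ,  0.        ,  1.        ]])}
{'camera_matrix': array([[387.26714954,   0.        , 318.61027983],
       [  0.        , 387.26714954, 199.92089238],
       [  0.        ,   0.        ,   1.        ]]), 'pose': array([[ 0.02494316, -0.98998643,  0.13894137,  0.34944897],
       [-0.99968618, -0.02502371,  0.00116739, -0.00769529],
       [ 0.00232113, -0.13892688, -0.99029992,  0.87741685],
       [ 0.        ,  0.        ,  0.        ,  1.        ]])}
```

View pics/scene0.png

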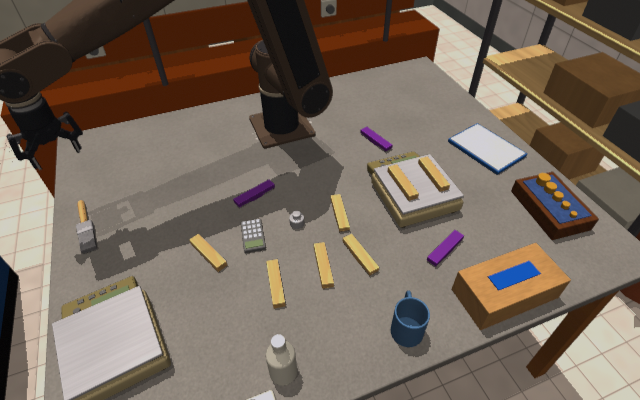

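View pics/top0.png

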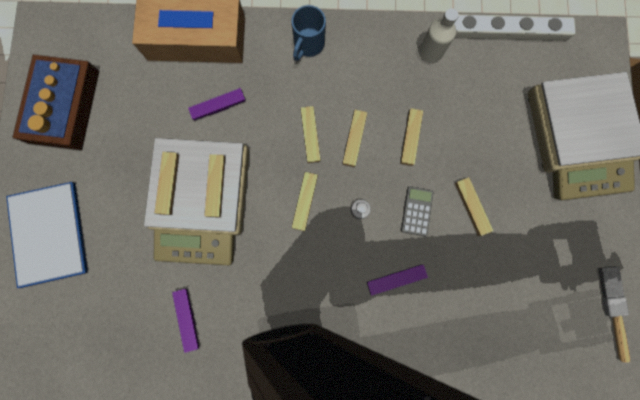

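Yellow slats in the top picture: (311,135), (355,138), (413,137), (305,201) and (475,207). The base pair is at (165,183) and (215,186) on the left scale. Look-alikes to leave alone are the purple bars at (217,104), (397,280) and (185,320), plus the empty scale at (590,120).

```bash
cat > h.py <<'E'
from plant import *
import cv2, numpy as np
from scipy.spatial.transform import Rotation as R
def rays(m,uv,z):
    K,P=m["camera_matrix"],m["pose"]
    d=np.c_[(uv[:,0]-K[0,2])/K[0,0],(uv[:,1]-K[1,2])/K[1,1],np.ones(len(uv))]@P[:3,:3].T
    return (P[:3,3]+d*((z-P[2,3])/d[:,2])[:,None])
def pix(m,p):
    K,P=m["camera_matrix"],m["pose"];c=P[:3,:3].T@(np.array(p)-P[:3,3]);q=K@c;return q[:2]/q[2]
def slats(name,zf,img=None,amin=150):
    """yellow blobs -> centre, yaw, sizes on their top plane; far edges + known size"""
    img=read_camera(name) if img is None else img; m=camera_model(name); S=4
    big=cv2.resize(img,None,fx=S,fy=S,interpolation=cv2.INTER_CUBIC)
    h=cv2.cvtColor(big,cv2.COLOR_BGR2HSV)
    mk=cv2.inRange(h,(17,70,90),(32,255,255)); mk=cv2.morphologyEx(mk,cv2.MORPH_OPEN,np.ones((7,7)))
    out=[]
    for c in cv2.findContours(mk,cv2.RETR_EXTERNAL,cv2.CHAIN_APPROX_NONE)[0]:
        if not amin*S*S<cv2.contourArea(c)<1400*S*S: continue
        uv=(c[:,0].astype(float)+.5)/S-.5
        ctr=uv.mean(0); z=zf(rays(m,ctr[None],0.02)[0])
        w=rays(m,uv,z)[:,:2]
        r=cv2.minAreaRect((w*1000).astype(np.float32)); b=cv2.boxPoints(r)
        e0,e1=b[1]-b[0],b[2]-b[1]; L=e0 if np.hypot(*e0)>np.hypot(*e1) else e1
        yaw=np.arctan2(L[1],L[0])%np.pi; u=np.array([np.cos(yaw),np.sin(yaw)]); v=np.array([-u[1],u[0]])
        cam=m["pose"][:2,3]; pos=np.zeros(2); sz=[]
        for ax,l in((u,.13),(v,.03)):
            s=w@ax; lo,hi=np.percentile(s,.7),np.percentile(s,99.3)
            far_hi=(lo+hi)/2>cam@ax
            pos+=ax*((hi-l/2) if far_hi else (lo+l/2)); sz.append(hi-lo)
        out.append((ctr.round(0),pos.round(4),round(np.degrees(yaw),1),np.round(sz,4),z))
    return out
E
python3 - <<'E'
from h import *
zf=lambda p: .092 if (p[1]>.17) else .02
for n in("top","scene"):
    print(n)
    for o in slats(n,zf,cv2.imread(f"pics/{n}0.png")): print(*o)
# scale pan: bright grey
for n,sl in (("top",(slice(130,245),slice(135,250))),):
    img=cv2.imread(f"pics/{n}0.png");m=camera_model(n)
    mk=cv2.inRange(img,(150,150,150),(255,255,255)); k=np.zeros_like(mk);k[sl]=mk[sl]
    pts=np.argwhere(k)[:,::-1].astype(float); w=rays(m,pts,.072)[:,:2]
    print(cv2.minAreaRect((w*1000).astype(np.float32)))
    for nm,p in(("calc",(418,211)),("weight",(361,209))): print(nm,rays(m,np.array([p],float),.02)[0])
E
```

```text
top
[622. 339.] [ 0.2045 -0.6541] 5.2 [0.0943 0.0206] 0.02
[474. 206.] [ 0.4649 -0.3551] 22.7 [0.1311 0.0312] 0.02
[304. 201.] [0.4672 0.0252] 168.9 [0.1296 0.0303] 0.02
[214. 185.] [0.4842 0.209 ] 179.2 [0.1281 0.0307] 0.092
[166. 183.] [0.4876 0.3093] 177.4 [0.1289 0.0305] 0.092
[354. 138.] [ 0.6173 -0.0853] 168.1 [0.1328 0.0304] 0.02
[412. 136.] [ 0.6236 -0.2166] 170.2 [0.133  0.0314] 0.02
[310. 134.] [0.623  0.0171] 8.5 [0.1319 0.0294] 0.02
[ 38. 116.] [0.5916 0.5988] 166.3 [0.0618 0.0334] 0.092
[219.  37.] [0.8165 0.1824] 98.5 [0.0592 0.034 ] 0.092
scene
[135. 355.] [ 0.5919 -0.552 ] 144.5 [0.2621 0.1397] 0.02
[ 81. 302.] [ 0.5055 -0.6474] 98.7 [0.091  0.0382] 0.02
[125. 283.] [ 0.4868 -0.5231] 98.6 [0.0456 0.0382] 0.02
[275. 282.] [ 0.6245 -0.2154] 170.5 [0.1348 0.0315] 0.02
[323. 264.] [ 0.618  -0.0841] 168.7 [0.1346 0.0327] 0.02
[361. 253.] [0.6236 0.0187] 9.5 [0.1347 0.034 ] 0.02
[207. 251.] [ 0.4651 -0.3553] 22.6 [0.1355 0.0337] 0.02
[340. 212.] [0.4676 0.0265] 168.7 [0.1401 0.0334] 0.02
[411. 202.] [0.4865 0.1804] 42.7 [0.2585 0.1393] 0.092
[547. 181.] [0.6729 0.578 ] 165.9 [0.0717 0.0338] 0.092
[403. 181.] [0.4869 0.2107] 179.1 [0.1346 0.033 ] 0.092
[434. 172.] [0.4898 0.3109] 177.7 [0.1346 0.0331] 0.092
[520. 121.] [0.3614 0.7573] 0.8 [0.1933 0.1305] 0.092
[590.  23.] [-0.3131  1.6027] 0.2 [0.5888 0.2004] 0.092
((490.58514404296875, 258.09539794921875), (187.483642578125, 187.47605895996094), 87.97824096679688)
calc [ 0.45042296 -0.2286868   0.02      ]
weight [ 0.45170539 -0.10164877  0.02      ]
```

```bash
cat > go.py <<'E'
# usage: go.py x y z [slatyaw_deg]  -> shifts along tool axes from the measured pose; turn about tool y
import sys
from h import *
a=[float(v) for v in sys.argv[1:]]
s=get_state(); T=R.from_quat(s["tcp_rot"]).as_matrix()
print("t",round(s["time"],2),"p",s["eef_pos"].round(4),"F",s["contact_force"].round(2),"open",round(s["opening"],3),"\ntilt",T[:2,1].round(4),"jaw-axis deg",round(np.degrees(np.arctan2(T[1,2],T[0,2])),2))
if len(a)>3:
    want=np.radians(a[3])+np.pi/2; cur=np.arctan2(T[1,2],T[0,2])
    d=(want-cur+np.pi/2)%np.pi-np.pi/2       # world yaw; tool y points down
    print("turn wy",round(-d,4)); T=R.from_rotvec([0,0,d]).as_matrix()@T
print("shift (after turn)",(T.T@(np.array(a[:3])-s["eef_pos"])).round(4), "q6",s["qpos"][5].round(2))
E
python3 go.py 0.513 -0.335 0.06
```

```text
t 0.1 p [ 0.2388 -0.6307  0.2491] F [-0.41 -0.39 -0.37] open 0.999 
tilt [-0.0005  0.0021] jaw-axis deg -69.27
shift (after turn) [-0.3611  0.1896 -0.1791] q6 -0.15
```

Call:
carry_out([
  [0, 0, 0, -0.045, 0.018, -0.0225, 1],
  [0, 0, 0, -0.045, 0.018, -0.0225, 1],
  [0, 0, 0, -0.045, 0.018, -0.0225, 1],
  [0, 0, 0, -0.045, 0.018, -0.0225, 1],
  [0, 0, 0, -0.045, 0.018, -0.0225, 1],
  [0, 0, 0, -0.045, 0.018, -0.0225, 1],
  [0, 0, 0, -0.045, 0.03, -0.0225, 1],
  [0, 0, 0, -0.045, 0.04, -0.0225, 1],
  [0, 0, 0, 0, 0, 0, 1],
  [0, 0, 0, 0, 0, 0, 1],
], squeeze=25)

```text
time: 1.35
eef_pos: [0.511, -0.3367, 0.0734]
tcp_rot: [0.128, -0.695, 0.696, -0.127]
contact_force: [-1.5, -0.1, -1.3]
opening: 0.001
```

```bash
python3 go.py 0.513 -0.335 0.041
```

```text
t 1.35 p [ 0.511  -0.3367  0.0734] F [-1.46 -0.14 -1.29] open 0.001 
tilt [-0.0003 -0.0002] jaw-axis deg -69.23
shift (after turn) [-0.0025  0.0324 -0.0009] q6 0.46
```

Call:
carry_out([
  [0, 0, 0, -0.002, 0.02, 0, 1],
  [0, 0, 0, 0, 0.012, 0, 1],
  [0, 0, 0, 0, 0, 0, 1],
  [0, 0, 0, 0, 0, 0, 1],
])

```text
time: 1.85
eef_pos: [0.5126, -0.3361, 0.0414]
tcp_rot: [-0.127, 0.696, -0.695, 0.127]
contact_force: [-0.4, -0.0, 0.6]
opening: 0.002
```

Call:
carry_out([
  [0, 0, 0, 0, 0.001, 0, 1],
  [0, 0, 0, 0, 0.001, 0, 1],
  [0, 0, 0, 0, 0, 0, 1],
])

```text
time: 2.22
eef_pos: [0.5128, -0.3358, 0.0394]
tcp_rot: [-0.127, 0.696, -0.696, 0.127]
contact_force: [-0.3, 0.8, -0.5]
opening: 0.001
```

Call:
carry_out([
  [0, 0, 0, 0, 0.001, 0, 1],
  [0, 0, 0, 0, 0, 0, 1],
])

```text
time: 2.48
eef_pos: [0.513, -0.3359, 0.0391]
tcp_rot: [0.127, -0.696, 0.696, -0.127]
contact_force: [-0.8, 1.2, 5.4]
opening: 0.001
```

Contact came at z 0.039 and the force rose to 5 N without the slat giving, so slat 1 is steady. Next is the slat at (0.624, -0.216).

```bash
python3 go.py 0.573 -0.207 0.039|tail -1
python3 - <<'E'
from h import *
s=get_state();T=R.from_quat(s["tcp_rot"]).as_matrix()
P=[(.573,-.207),(.567,-.074),(.572,.010),(.518,.016)]
for a,b in zip(P,P[1:]): print((T.T@np.r_[np.subtract(b,a),0]).round(4))
E
```

```text
shift (after turn) [-1.017e-01  1.000e-04 -9.930e-02] q6 0.46
[-0.0415 -0.     -0.1265]
[-0.0344 -0.     -0.0768]
[ 0.0484 -0.     -0.0247]
```

Call:
carry_out([
  [0, 0, 0, 0, -0.03, 0, 1],
  [0, 0, 0, -0.034, 0, -0.033, 1],
  [0, 0, 0, -0.034, 0, -0.033, 1],
  [0, 0, 0, -0.034, 0, -0.033, 1],
  [0, 0, 0, 0, 0.014, 0, 1],
  [0, 0, 0, 0, 0.012, 0, 1],
  [0, 0, 0, 0, 0.002, 0, 1],
  [0, 0, 0, 0, 0.002, 0, 1],
  [0, 0, 0, 0, 0.001, 0, 1],
  [0, 0, 0, 0, 0, 0, 1],
])

```text
time: 3.72
eef_pos: [0.5728, -0.2083, 0.0391]
tcp_rot: [-0.127, 0.696, -0.696, 0.126]
contact_force: [-3.8, 2.1, 8.1]
opening: -0.002
```

Call:
carry_out([
  [0, 0, 0, 0, -0.03, 0, 1],
  [0, 0, 0, -0.014, 0, -0.042, 1],
  [0, 0, 0, -0.014, 0, -0.042, 1],
  [0, 0, 0, -0.014, 0, -0.042, 1],
  [0, 0, 0, 0, 0.014, 0, 1],
  [0, 0, 0, 0, 0.012, 0, 1],
  [0, 0, 0, 0, 0.002, 0, 1],
  [0, 0, 0, 0, 0.002, 0, 1],
  [0, 0, 0, 0, 0, 0, 1],
])

```text
time: 4.85
eef_pos: [0.5678, -0.0758, 0.039]
tcp_rot: [-0.127, 0.696, -0.695, 0.126]
contact_force: [-7.0, 1.6, 13.9]
opening: -0.002
```

Call:
carry_out([
  [0, 0, 0, 0, -0.03, 0, 1],
  [0, 0, 0, -0.017, 0, -0.038, 1],
  [0, 0, 0, -0.017, 0, -0.038, 1],
  [0, 0, 0, 0, 0.014, 0, 1],
  [0, 0, 0, 0, 0.012, 0, 1],
  [0, 0, 0, 0, 0.002, 0, 1],
  [0, 0, 0, 0, 0.002, 0, 1],
  [0, 0, 0, 0, 0, 0, 1],
])

```text
time: 5.85
eef_pos: [0.573, 0.008, 0.0376]
tcp_rot: [0.127, -0.696, 0.696, -0.127]
contact_force: [0.3, -0.4, 1.0]
opening: 0.002
```

Call:
carry_out([
  [0, 0, 0, 0, -0.03, 0, 1],
  [0, 0, 0, 0.024, 0, -0.012, 1],
  [0, 0, 0, 0.024, 0, -0.012, 1],
  [0, 0, 0, 0, 0.014, 0, 1],
  [0, 0, 0, 0, 0.012, 0, 1],
  [0, 0, 0, 0, 0.002, 0, 1],
  [0, 0, 0, 0, 0.002, 0, 1],
  [0, 0, 0, 0, 0, 0, 1],
])

```text
time: 6.85
eef_pos: [0.5199, 0.014, 0.0374]
tcp_rot: [0.127, -0.696, 0.696, -0.127]
contact_force: [-0.1, -0.4, 0.7]
opening: 0.002
```

Slats at (0.465, -0.355), (0.624, -0.216) and (0.618, -0.085) resisted 5–14 N. The two at (0.623, 0.018) and (0.467, 0.026) gave way at about 1 N or less, so they are the rockers. I'll lift, open, and re-measure in case the presses shifted anything.

Call:
carry_out([
  [0, 0, 0, 0, -0.03, 0, 1],
  [0, 0, 0, 0, -0.06, 0, 0.2],
  [0, 0, 0, -0.0, -0.06, 0.04, -0.2],
  [0, 0, 0, 0, 0, 0.05, -0.2],
])

```text
time: 7.35
eef_pos: [0.5531, -0.0659, 0.1863]
tcp_rot: [0.124, -0.693, 0.697, -0.132]
contact_force: [0.7, -0.6, 0.9]
opening: 0.6
```

```bash
python3 - <<'E'
from h import *
zf=lambda p: .092 if (p[1]>.17) else .02
for n in("top","scene"):
    im=read_camera(n); cv2.imwrite(f"pics/{n}1.png",im); print(n)
    for o in slats(n,zf,im):
        if abs(o[3][0]-.13)<.012 and o[1][0]>.43: print(*o)
E
python3 go.py 0.6177 -0.0847 0.021 168.5; python3 -c "
from plant import *;print(get_state()['qpos'].round(2))"
```

```text
top
[474. 206.] [ 0.4659 -0.3547] 22.7 [0.1298 0.0316] 0.02
[214. 185.] [0.4842 0.2089] 179.0 [0.1281 0.0313] 0.092
[166. 183.] [0.4875 0.3092] 177.4 [0.1289 0.0309] 0.092
[413. 137.] [ 0.6241 -0.2179] 169.1 [0.1335 0.0306] 0.02
scene
[275. 282.] [ 0.625  -0.2157] 170.8 [0.135  0.0317] 0.02
[323. 264.] [ 0.6185 -0.0844] 169.1 [0.1368 0.0324] 0.02
[360. 252.] [0.6254 0.0185] 7.8 [0.1329 0.0326] 0.02
[207. 251.] [ 0.4656 -0.3546] 23.4 [0.1349 0.0341] 0.02
[340. 212.] [0.469  0.0263] 168.5 [0.1386 0.031 ] 0.02
[403. 181.] [0.4869 0.2107] 179.2 [0.135  0.0329] 0.092
[434. 172.] [0.4898 0.3109] 177.6 [0.1349 0.0332] 0.092
t 7.45 p [ 0.5517 -0.0687  0.182 ] F [-0.31  0.52 -0.02] open 0.597 
tilt [ 0.0055 -0.0028] jaw-axis deg -69.47
turn wy 0.559
shift (after turn) [-0.0672  0.1613  0.0017] q6 0.91
[-0.31  0.09  1.93 -0.    1.11  0.91]
```

Call:
carry_out([
  [0, 0.185, 0, 0, 0.03, 0, -0.4],
  [0, 0.185, 0, 0, 0.03, 0, -0.4],
  [0, 0.185, 0, 0, 0.02, 0, -0.4],
  [0, 0, 0, -0.034, 0.01, 0.001, -0.4],
  [0, 0, 0, -0.034, 0.01, 0.001, -0.4],
  [0, 0, 0, 0, 0, 0, -0.4],
  [0, 0, 0, 0, 0, 0, -0.4],
])

```text
time: 8.32
eef_pos: [0.6147, -0.0794, 0.0788]
tcp_rot: [0.067, 0.704, -0.704, -0.069]
contact_force: [-1.1, 1.7, -0.3]
opening: 0.705
```

```bash
python3 go.py 0.618 -0.0845 0.021 168.7
```

```text
t 8.32 p [ 0.6147 -0.0794  0.0788] F [-1.06  1.65 -0.3 ] open 0.705 
tilt [-0.002   0.0007] jaw-axis deg -101.05
turn wy 0.0044
shift (after turn) [-0.0043  0.0578  0.0044] q6 1.47
```

Call:
carry_out([
  [0, 0.004, 0, -0.0043, 0.02, 0.0044, -0.4],
  [0, 0, 0, 0, 0.02, 0, -0.4],
  [0, 0, 0, 0, 0.018, 0, -0.4],
  [0, 0, 0, 0, 0, 0, -0.4],
  [0, 0, 0, 0, 0, 0, 1],
  [0, 0, 0, 0, 0, 0, 1],
  [0, 0, 0, 0, 0, 0, 1],
  [0, 0, 0, 0, 0, 0, 1],
], squeeze=25)

```text
time: 9.32
eef_pos: [0.6198, -0.0854, 0.0224]
tcp_rot: [-0.07, -0.704, 0.704, 0.069]
contact_force: [-1.4, 0.6, 2.5]
opening: 0.343
```

```bash
python3 go.py 0.5371 0.2586 0.16 88.35
```

```text
t 9.32 p [ 0.6198 -0.0854  0.0224] F [-1.41  0.59  2.46] open 0.343 
tilt [ 0.0017 -0.0005] jaw-axis deg -101.3
turn wy 1.4024
shift (after turn) [ 0.3412 -0.1382  0.0926] q6 1.47
```

Call:
carry_out([
  [0, 0, 0, 0, -0.05, 0, 1],
  [0, -0.174, 0, 0, -0.05, 0, 1],
  [0, -0.174, 0, 0, -0.05, 0, 1],
  [0, -0.174, 0, 0, 0, 0, 1],
  [0, -0.174, 0, 0, 0, 0, 1],
  [0, -0.174, 0, 0, 0, 0, 1],
  [0, -0.174, 0, 0, 0, 0, 1],
  [0, -0.174, 0, 0, 0, 0, 1],
  [0, -0.174, 0, 0, 0, 0, 1],
  [0, -0.174, 0, 0, 0, 0, 1],
])

```text
time: 10.58
eef_pos: [0.6187, -0.0851, 0.1711]
tcp_rot: [-0.449, 0.547, -0.546, 0.448]
contact_force: [-0.2, -0.3, -1.5]
opening: 0.345
```

Call:
carry_out([
  [0, -0.173, 0, 0, 0, 0, 1],
  [0, 0, 0, -0.049, 0, -0.0132, 1],
  [0, 0, 0, -0.049, 0, -0.0132, 1],
  [0, 0, 0, -0.049, 0, -0.0132, 1],
  [0, 0, 0, -0.049, 0, -0.0132, 1],
  [0, 0, 0, -0.049, 0, -0.0132, 1],
  [0, 0, 0, -0.049, 0, -0.0132, 1],
  [0, 0, 0, -0.049, 0, -0.0132, 1],
  [0, 0, 0, 0, 0, 0, 1],
  [0, 0, 0, 0, 0, 0, 1],
])

```text
time: 11.82
eef_pos: [0.5365, 0.2601, 0.1712]
tcp_rot: [0.493, -0.507, 0.507, -0.493]
contact_force: [-0.2, -0.5, 0.2]
opening: 0.345
```

```bash
python3 go.py 0.5371 0.2606 0.1154 88.35
python3 - <<'E'
from h import *
im=read_camera("top");sc=read_camera("scene")
cv2.imwrite("pics/held.png",np.hstack([cv2.resize(im[90:280,120:340],None,fx=1.8,fy=1.8),cv2.resize(sc[90:280,330:550],None,fx=1.8,fy=1.8)]))
E
```

```text
t 11.82 p [0.5365 0.2601 0.1712] F [-0.19 -0.54  0.16] open 0.345 
tilt [-0.0004 -0.0006] jaw-axis deg -1.63
turn wy 0.0004
shift (after turn) [-0.0006  0.0558  0.0006] q6 0.31
```

View pics/held.png

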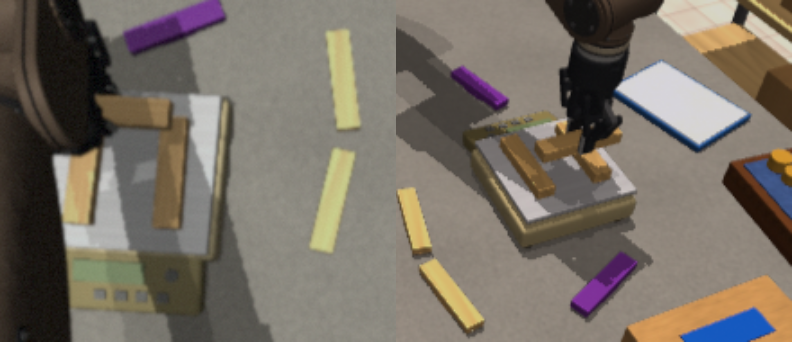

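The held slat is level and spans both base slats (crop about (110–170, 112)). I'll check its -y end position before lowering.

Run:
```python
from h import *
im=read_camera("top");m=camera_model("top")
# profile along the row through the held slat, find the -y end
for r in (146,149,152): print(r,im[r,206:224].astype(int).sum(1))
for c in (213.5,214.5,215.5): print(c,rays(m,np.array([[c,149.]]),.169)[0])
print(pix(m,(.5365,.2601-.002-.065,.169)))
```

```text
146 [356 357 356 350 355 357 361 345 277 251 307 357 379 375 378 386 373 385]
149 [352 354 353 354 352 350 347 325 226 166 219 327 365 370 376 372 366 375]
152 [337 347 339 352 348 343 340 322 226 166 242 337 368 372 378 379 377 373]
213.5 [0.5405202  0.19316862 0.169     ]
214.5 [0.54056828 0.19128975 0.169     ]
215.5 [0.54061637 0.18941086 0.169     ]
[213.40245579 151.07966828]
```

Call:
carry_out([
  [0, 0, 0, -0.0006, 0.02, 0.0006, 1],
  [0, 0, 0, 0, 0.02, 0, 1],
  [0, 0, 0, 0, 0.01, 0, 1],
  [0, 0, 0, 0, 0.003, 0, 1],
  [0, 0, 0, 0, 0.002, 0, 1],
  [0, 0, 0, 0, 0.001, 0, 1],
  [0, 0, 0, 0, 0, 0, 1],
])

```text
time: 12.85
eef_pos: [0.5376, 0.2611, 0.116]
tcp_rot: [0.492, -0.507, 0.507, -0.493]
contact_force: [0.0, 0.6, -0.5]
opening: 0.345
```

Call:
carry_out([
  [0, 0, 0, 0, 0.001, 0, 1],
  [0, 0, 0, 0, 0.0005, 0, 1],
  [0, 0, 0, 0, 0, 0, 1],
])

```text
time: 13.22
eef_pos: [0.5374, 0.261, 0.1144]
tcp_rot: [0.493, -0.507, 0.507, -0.493]
contact_force: [-0.2, -1.1, 1.3]
opening: 0.346
```

Call:
carry_out([
  [0, 0, 0, 0, 0, 0, 0.2],
  [0, 0, 0, 0, 0, 0, -0.1],
  [0, 0, 0, 0, 0, 0, -0.4],
  [0, 0, 0, 0, -0.02, 0, -0.4],
  [0, 0.172, 0, 0, -0.04, 0, -0.4],
  [0, 0.172, 0, 0, 0, 0, -0.4],
  [0, 0.172, 0, 0, 0, 0, -0.4],
  [0, 0.172, 0, 0, 0, 0, -0.4],
  [0, 0.172, 0, 0, 0, 0, -0.4],
  [0, 0.172, 0, 0, 0, 0, -0.4],
])

```text
time: 14.48
eef_pos: [0.5378, 0.2611, 0.1758]
tcp_rot: [-0.176, 0.685, -0.685, 0.177]
contact_force: [0.3, 0.1, -0.2]
opening: 0.702
```

Call:
carry_out([
  [0, 0.172, 0, 0, 0, 0, -0.4],
  [0, 0.172, 0, 0, 0, 0, -0.4],
  [0, 0.172, 0, 0, 0, 0, -0.4],
  [0, 0.169, 0, 0, 0, 0, -0.4],
  [0, 0, 0, 0, 0, 0, -0.4],
])

```text
time: 15.1
eef_pos: [0.5378, 0.2611, 0.1755]
tcp_rot: [0.062, 0.705, -0.704, -0.061]
contact_force: [-0.0, 0.3, 0.2]
opening: 0.701
```

```bash
python3 go.py 0.6245 -0.2165 0.08 170
```

```text
t 15.1 p [0.5378 0.2611 0.1755] F [-0.02  0.34  0.19] open 0.701 
tilt [0.0019 0.0006] jaw-axis deg -99.93
turn wy 0.0012
shift (after turn) [-0.1682  0.0954  0.4553] q6 2.03
```

Call:
carry_out([
  [0, 0, 0, -0.0187, 0, 0.0506, -0.4],
  [0, 0, 0, -0.0187, 0, 0.0506, -0.4],
  [0, 0, 0, -0.0187, 0, 0.0506, -0.4],
  [0, 0, 0, -0.0187, 0, 0.0506, -0.4],
  [0, 0, 0, -0.0187, 0.015, 0.0506, -0.4],
  [0, 0, 0, -0.0187, 0.02, 0.0506, -0.4],
  [0, 0, 0, -0.0187, 0.02, 0.0506, -0.4],
  [0, 0, 0, -0.0187, 0.02, 0.0506, -0.4],
  [0, 0, 0, -0.0187, 0.02, 0.0506, -0.4],
  [0, 0, 0, 0, 0, 0, -0.4],
])

```text
time: 16.35
eef_pos: [0.6231, -0.2204, 0.0776]
tcp_rot: [0.062, 0.704, -0.704, -0.063]
contact_force: [-0.4, 0.5, -0.1]
opening: 0.695
```

Call:
carry_out([
  [0, 0, 0, 0, 0, 0, -0.4],
])

```text
time: 16.48
eef_pos: [0.6237, -0.2168, 0.0794]
tcp_rot: [0.062, 0.705, -0.704, -0.061]
contact_force: [0.2, 0.2, 0.3]
opening: 0.701
```

```bash
python3 - <<'E'
from h import *
zf=lambda p: .112 if (p[1]>.17) else .02
for n in("top","scene"):
    im=read_camera(n); cv2.imwrite(f"pics/{n}2.png",im); print(n)
    for o in slats(n,zf,im): 
        if o[1][0]>.43 and o[1][1]<.45: print(*o)
E
python3 go.py 0.6245 -0.2165 0.022 170
```

```text
top
[479. 216.] [ 0.4658 -0.3547] 22.4 [0.089  0.0316] 0.02
[304. 201.] [0.4673 0.0258] 168.5 [0.1308 0.0317] 0.02
[310. 134.] [0.6228 0.0171] 8.1 [0.1316 0.0295] 0.02
[219.  37.] [0.8088 0.1766] 103.5 [0.0598 0.0341] 0.112
scene
[135. 355.] [ 0.5919 -0.5522] 144.3 [0.2623 0.1407] 0.02
[ 81. 302.] [ 0.5055 -0.6474] 98.7 [0.091  0.0383] 0.02
[125. 283.] [ 0.4864 -0.5231] 99.0 [0.0459 0.0383] 0.02
[275. 284.] [ 0.6249 -0.2158] 170.8 [0.1386 0.0316] 0.02
[207. 251.] [ 0.4657 -0.3547] 23.2 [0.1348 0.0339] 0.02
[361. 253.] [0.6239 0.0186] 8.9 [0.1355 0.0344] 0.02
[339. 212.] [0.468  0.0268] 168.6 [0.1396 0.0321] 0.02
[412. 203.] [0.5068 0.1699] 43.1 [0.2517 0.1369] 0.112
[421. 179.] [0.4563 0.261 ] 89.8 [0.1455 0.1283] 0.112
t 16.57 p [ 0.624  -0.2157  0.0799] F [-0.17  0.65 -0.09] open 0.701 
tilt [ 0.001  -0.0003] jaw-axis deg -99.91
turn wy 0.0016
shift (after turn) [-0.0005  0.0579  0.0007] q6 1.26
```

Call:
carry_out([
  [0, 0, 0, -0.0005, 0.02, 0.0005, -0.4],
  [0, 0, 0, 0, 0.02, 0, -0.4],
  [0, 0, 0, 0, 0.018, 0, -0.4],
  [0, 0, 0, 0, 0, 0, -0.4],
  [0, 0, 0, 0, 0, 0, 1],
  [0, 0, 0, 0, 0, 0, 1],
  [0, 0, 0, 0, 0, 0, 1],
  [0, 0, 0, 0, 0, 0, 1],
], squeeze=25)

```text
time: 17.58
eef_pos: [0.6246, -0.2178, 0.0219]
tcp_rot: [-0.062, -0.704, 0.705, 0.061]
contact_force: [-1.1, 0.0, 2.5]
opening: 0.348
```

View pics/top2.png

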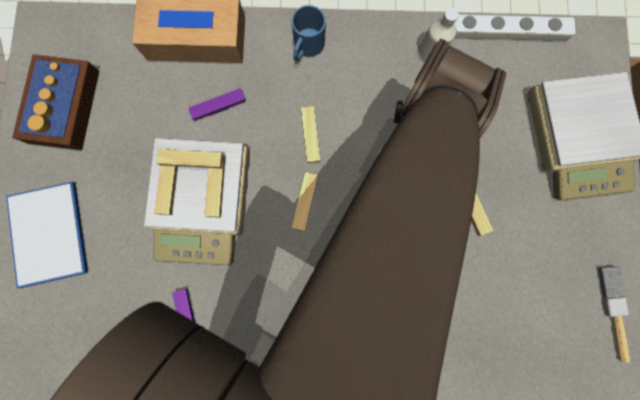

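The first crosspiece sits at (190,158) in the top picture, spanning both base slats at their far end. I'll measure it, then carry the second slat over.

Call:
carry_out([
  [0, 0, 0, 0, -0.05, 0, 1],
  [0, -0.172, 0, 0, -0.05, 0, 1],
  [0, -0.172, 0, 0, -0.05, 0, 1],
  [0, -0.172, 0, 0, 0, 0, 1],
  [0, -0.172, 0, 0, 0, 0, 1],
  [0, -0.172, 0, 0, 0, 0, 1],
  [0, -0.172, 0, 0, 0, 0, 1],
  [0, -0.172, 0, 0, 0, 0, 1],
  [0, -0.172, 0, 0, 0, 0, 1],
  [0, -0.172, 0, 0, 0, 0, 1],
])

```text
time: 18.82
eef_pos: [0.6237, -0.2173, 0.1706]
tcp_rot: [-0.45, 0.546, -0.545, 0.45]
contact_force: [-0.3, -0.3, -0.3]
opening: 0.345
```

Call:
carry_out([
  [0, -0.17, 0, 0, 0, 0, 1],
  [0, 0, 0, 0, 0, 0, 1],
])

```text
time: 19.08
eef_pos: [0.6238, -0.2173, 0.1706]
tcp_rot: [-0.493, 0.508, -0.507, 0.492]
contact_force: [-0.1, -0.5, -0.7]
opening: 0.345
```

```bash
python3 go.py 0.4371 0.2614 0.172 88.35
python3 - <<'E'
from h import *
im=cv2.imread("pics/top2.png").copy(); sub=im.copy(); sub[162:]=0; sub[:,:130]=0; sub[:,240:]=0; sub[:140]=0
for o in slats("top",lambda p:.112,sub): print(*o)
h=cv2.cvtColor(im,cv2.COLOR_BGR2HSV);m=camera_model("top")
mk=cv2.inRange(h,(17,70,90),(32,255,255)); print([int(x) for x in mk[147:170,190]>0])
for c in (180,190,200):
    col=np.flatnonzero(mk[140:180,c]); print(c, rays(m,np.array([[c,140+col[0]-.5],[c,140+col[-1]+.5]]),.112)[:,:2].round(4).tolist())
E
```

```text
t 19.07 p [ 0.6238 -0.2173  0.1706] F [-0.1  -0.54 -0.69] open 0.345 
tilt [-0.0006  0.0003] jaw-axis deg -1.72
turn wy -0.0012
shift (after turn) [-0.4731 -0.0011 -0.2004] q6 -0.46
[188. 156.] [0.5383 0.258 ] 91.5 [0.1312 0.0244] 0.112
[0, 0, 0, 0, 1, 1, 1, 1, 1, 1, 1, 1, 1, 1, 1, 1, 1, 1, 1, 0, 0, 0, 0]
180 [[0.551, 0.2771], [0.5199, 0.2748]]
190 [[0.5515, 0.2568], [0.5204, 0.2546]]
200 [[0.55, 0.2364], [0.5189, 0.2343]]
```

Call:
carry_out([
  [0, 0, 0, -0.0473, 0, -0.02, 1],
  [0, 0, 0, -0.0473, 0, -0.02, 1],
  [0, 0, 0, -0.0473, 0, -0.02, 1],
  [0, 0, 0, -0.0473, 0, -0.02, 1],
  [0, 0, 0, -0.0473, 0, -0.02, 1],
  [0, 0, 0, -0.0473, 0, -0.02, 1],
  [0, 0, 0, -0.0473, 0, -0.02, 1],
  [0, 0, 0, -0.0473, 0, -0.02, 1],
  [0, 0, 0, -0.0473, 0, -0.02, 1],
  [0, 0, 0, -0.0473, 0, -0.02, 1],
])

```text
time: 20.32
eef_pos: [0.4365, 0.2624, 0.1712]
tcp_rot: [0.492, -0.508, 0.508, -0.492]
contact_force: [0.2, 0.4, -0.8]
opening: 0.341
```

Call:
carry_out([
  [0, 0, 0, 0, 0, 0, 1],
  [0, 0, 0, 0, 0, 0, 1],
])

```text
time: 20.58
eef_pos: [0.4373, 0.2609, 0.1709]
tcp_rot: [0.493, -0.507, 0.507, -0.493]
contact_force: [0.9, -0.8, -0.5]
opening: 0.345
```

```bash
python3 go.py 0.4371 0.2614 0.1139 88.35
```

```text
t 20.57 p [0.4373 0.2609 0.1709] F [ 0.95 -0.8  -0.55] open 0.345 
tilt [ 0.0002 -0.0004] jaw-axis deg -1.65
turn wy -0.0001
shift (after turn) [-0.0005  0.057  -0.0002] q6 0.37
```

Call:
carry_out([
  [0, 0, 0, -0.0005, 0.02, 0, 1],
  [0, 0, 0, 0, 0.02, 0, 1],
  [0, 0, 0, 0, 0.01, 0, 1],
  [0, 0, 0, 0, 0.003, 0, 1],
  [0, 0, 0, 0, 0.002, 0, 1],
  [0, 0, 0, 0, 0.001, 0, 1],
  [0, 0, 0, 0, 0.0007, 0, 1],
  [0, 0, 0, 0, 0, 0, 1],
])

```text
time: 21.58
eef_pos: [0.4375, 0.2616, 0.1145]
tcp_rot: [0.493, -0.507, 0.507, -0.493]
contact_force: [0.0, 0.2, -0.7]
opening: 0.349
```

Call:
carry_out([
  [0, 0, 0, 0, 0.0005, 0, 1],
  [0, 0, 0, 0, 0, 0, 1],
  [0, 0, 0, 0, 0, 0, 0.2],
  [0, 0, 0, 0, 0, 0, -0.1],
  [0, 0, 0, 0, 0, 0, -0.4],
  [0, 0, 0, 0, -0.02, 0, -0.4],
  [0, 0.163, 0, 0, -0.04, 0, -0.4],
  [0, 0.163, 0, 0, 0, 0, -0.4],
  [0, 0.163, 0, 0, 0, 0, -0.4],
  [0, 0.163, 0, 0, 0, 0, -0.4],
])

```text
time: 22.82
eef_pos: [0.4374, 0.2615, 0.1739]
tcp_rot: [0.303, -0.639, 0.639, -0.303]
contact_force: [-0.0, 1.6, 1.0]
opening: 0.7
```

Call:
carry_out([
  [0, 0.163, 0, 0, 0, 0, -0.4],
  [0, 0.163, 0, 0, 0, 0, -0.4],
  [0, 0.163, 0, 0, 0, 0, -0.4],
  [0, 0, 0, 0, 0, 0, -0.4],
])

```text
time: 23.32
eef_pos: [0.4374, 0.2615, 0.1737]
tcp_rot: [0.142, -0.693, 0.693, -0.142]
contact_force: [-0.3, 0.3, 0.5]
opening: 0.703
```

```bash
python3 go.py 0.4656 -0.3547 0.08 22.9
```

```text
t 23.32 p [0.4374 0.2615 0.1737] F [-0.32  0.3   0.5 ] open 0.703 
tilt [-0. -0.] jaw-axis deg -66.87
turn wy 0.004
shift (after turn) [0.2138 0.0937 0.5786] q6 1.51
```

Call:
carry_out([
  [0, 0, 0, 0.0214, 0, 0.0578, -0.4],
  [0, 0, 0, 0.0214, 0, 0.0578, -0.4],
  [0, 0, 0, 0.0214, 0, 0.0578, -0.4],
  [0, 0, 0, 0.0214, 0, 0.0578, -0.4],
  [0, 0, 0, 0.0214, 0, 0.0578, -0.4],
  [0, 0, 0, 0.0214, 0, 0.0578, -0.4],
  [0, 0, 0, 0.0214, 0, 0.0578, -0.4],
  [0, 0, 0, 0.0214, 0, 0.0578, -0.4],
  [0, 0, 0, 0.0214, 0, 0.0578, -0.4],
  [0, 0, 0, 0.0214, 0, 0.0578, -0.4],
])

```text
time: 24.58
eef_pos: [0.4663, -0.3564, 0.1738]
tcp_rot: [0.142, -0.693, 0.693, -0.142]
contact_force: [-0.0, 0.2, 1.6]
opening: 0.7
```

Call:
carry_out([
  [0, 0, 0, 0, 0.04, 0, -0.4],
  [0, 0, 0, 0, 0.05, 0, -0.4],
  [0, 0, 0, 0, 0, 0, -0.4],
  [0, 0, 0, 0, 0, 0, -0.4],
])

```text
time: 25.08
eef_pos: [0.4672, -0.3548, 0.0853]
tcp_rot: [0.141, -0.692, 0.693, -0.142]
contact_force: [0.6, -0.8, 1.2]
opening: 0.698
```

```bash
python3 go.py 0.4656 -0.3547 0.022 22.9;  python3 - <<'E'
from h import *
im=read_camera("top");sc=read_camera("scene");cv2.imwrite("pics/top3.png",im)
cv2.imwrite("pics/lvl2.png",np.hstack([cv2.resize(im[120:275,130:270],None,fx=2.8,fy=2.8),cv2.resize(sc[130:285,350:490],None,fx=2.8,fy=2.8)]))
for o in slats("scene",lambda p:.02,sc):
    if o[1][1]<-.1 and abs(o[3][1]-.03)<.006: print(*o)
E
```

```text
t 25.07 p [ 0.4672 -0.3548  0.0853] F [ 0.6  -0.85  1.22] open 0.698 
tilt [ 0.0014 -0.0015] jaw-axis deg -66.9
turn wy 0.0035
shift (after turn) [ 0.0015  0.0633 -0.0008] q6 0.35
[209. 252.] [ 0.4659 -0.3549] 22.6 [0.1374 0.0336] 0.02
```

View pics/lvl2.png

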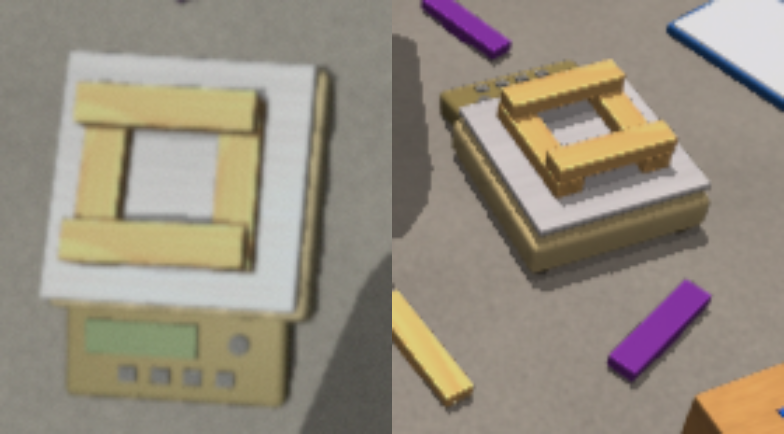

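The crop shows both crosspieces lying flat and parallel at the ends of the base pair (crop rows about 105 and 245). On to the third slat.

Call:
carry_out([
  [0, 0.0035, 0, 0.0013, 0.02, -0.0005, -0.4],
  [0, 0, 0, 0, 0.02, 0, -0.4],
  [0, 0, 0, 0, 0.018, 0, -0.4],
  [0, 0, 0, 0, 0, 0, -0.4],
  [0, 0, 0, 0, 0, 0, -0.4],
])

```text
time: 25.8
eef_pos: [0.4652, -0.3543, 0.0256]
tcp_rot: [-0.14, 0.693, -0.693, 0.14]
contact_force: [0.8, -0.7, -0.2]
opening: 0.699
```

```bash
python3 go.py 0.4658 -0.3548 0.022 22.9;  python3 - <<'E'
from h import *
m=camera_model("top");im=cv2.imread("pics/top3.png")
S=4;big=cv2.resize(im,None,fx=S,fy=S,interpolation=cv2.INTER_CUBIC)
mk=cv2.inRange(cv2.cvtColor(big,cv2.COLOR_BGR2HSV),(17,70,90),(32,255,255))
for nm,a,b in(("far",148,162),("near",200,214)):
    k=np.zeros_like(mk);k[a*S:b*S,145*S:228*S]=mk[a*S:b*S,145*S:228*S]
    q=np.argwhere(k)[:,::-1]; w=rays(m,(q+.5)/S-.5,.112)[:,:2]
    v=np.array([.0288,.9996]);s=w@v; print(nm,"y-extent",np.percentile(s,[.3,99.7]).round(4))
    for c in(170,180,190,200):
        for r0 in [np.flatnonzero(mk[a*S-16:b*S+20,c*S])]:
            r=(np.array([r0[0],r0[-1]+1])+a*S-16)/S-.5
            print(c,(rays(m,np.c_[[c]*2,r],.112)[:,:2]@np.array([.9996,-.0288])).round(4))
E
```

```text
t 25.8 p [ 0.4652 -0.3543  0.0256] F [ 0.79 -0.75 -0.24] open 0.699 
tilt [-0.0001  0.0001] jaw-axis deg -67.18
turn wy -0.0014
shift (after turn) [-0.0004  0.0036  0.0007] q6 0.35
far y-extent [0.2083 0.338 ]
170 [0.5438 0.5087]
180 [0.5428 0.5123]
190 [0.5429 0.5124]
200 [0.543  0.5125]
near y-extent [0.2018 0.3374]
170 [0.4497 0.4132]
180 [0.4433 0.4138]
190 [0.4438 0.4144]
200 [0.4434 0.4145]
```

Call:
carry_out([
  [0, 0, 0, 0, 0.0035, 0, -0.4],
  [0, 0, 0, 0, 0, 0, 1],
  [0, 0, 0, 0, 0, 0, 1],
  [0, 0, 0, 0, 0, 0, 1],
  [0, 0, 0, 0, 0, 0, 1],
], squeeze=25)

```text
time: 26.42
eef_pos: [0.4653, -0.3545, 0.0227]
tcp_rot: [0.14, -0.693, 0.693, -0.14]
contact_force: [-0.0, 0.3, 1.3]
opening: 0.347
```

Call:
carry_out([
  [0, 0, 0, 0, -0.05, 0, 1],
  [0, 0.144, 0, 0, -0.05, 0, 1],
  [0, 0.144, 0, 0, -0.05, 0, 1],
  [0, 0.14, 0, 0, -0.02, 0, 1],
  [0, 0, 0, 0, 0, 0, 1],
  [0, 0, 0, 0, 0, 0, 1],
])

```text
time: 27.18
eef_pos: [0.4643, -0.3534, 0.1903]
tcp_rot: [0.009, 0.708, -0.706, -0.011]
contact_force: [0.4, -0.8, -1.3]
opening: 0.346
```

```bash
python3 go.py 0.4871 0.260 0.19 178.35
```

```text
t 27.18 p [ 0.4643 -0.3534  0.1903] F [ 0.43 -0.76 -1.31] open 0.346 
tilt [-0.0022  0.0023] jaw-axis deg -91.59
turn wy 0.0011
shift (after turn) [-0.0051  0.0017 -0.6138] q6 0.77
```

Call:
carry_out([
  [0, 0, 0, -0.0005, 0, -0.0613, 1],
  [0, 0, 0, -0.0005, 0, -0.0613, 1],
  [0, 0, 0, -0.0005, 0, -0.0613, 1],
  [0, 0, 0, -0.0005, 0, -0.0613, 1],
  [0, 0, 0, -0.0005, 0, -0.0613, 1],
  [0, 0, 0, -0.0005, 0, -0.0613, 1],
  [0, 0, 0, -0.0005, 0, -0.0613, 1],
  [0, 0, 0, -0.0005, 0, -0.0613, 1],
  [0, 0, 0, -0.0005, 0, -0.0613, 1],
  [0, 0, 0, -0.0005, 0, -0.0613, 1],
])

```text
time: 28.42
eef_pos: [0.487, 0.2601, 0.1898]
tcp_rot: [-0.009, -0.707, 0.708, 0.011]
contact_force: [0.4, -1.9, 0.2]
opening: 0.342
```

Call:
carry_out([
  [0, 0, 0, 0, 0, 0, 1],
  [0, 0, 0, 0, 0, 0, 1],
  [0, 0, 0, 0, 0, 0, 1],
])

```text
time: 28.8
eef_pos: [0.488, 0.257, 0.1912]
tcp_rot: [-0.01, -0.707, 0.707, 0.012]
contact_force: [-0.8, 0.3, -0.2]
opening: 0.343
```

```bash
python3 go.py 0.4871 0.260 0.1347 178.35
```

```text
t 28.8 p [0.488  0.257  0.1912] F [-0.82  0.34 -0.2 ] open 0.343 
tilt [-0.0018 -0.0008] jaw-axis deg -91.77
turn wy -0.0022
shift (after turn) [ 0.0009  0.0565 -0.003 ] q6 1.9
```

Call:
carry_out([
  [0, -0.002, 0, 0.0005, 0.02, -0.002, 1],
  [0, 0, 0, 0, 0.02, -0.0005, 1],
  [0, 0, 0, 0, 0.01, 0, 1],
  [0, 0, 0, 0, 0.002, 0, 1],
  [0, 0, 0, 0, 0, 0, 1],
  [0, 0, 0, 0, 0, 0, 1],
])

```text
time: 29.55
eef_pos: [0.4885, 0.261, 0.1412]
tcp_rot: [0.01, 0.707, -0.707, -0.009]
contact_force: [0.0, 0.7, -0.6]
opening: 0.344
```

```bash
python3 go.py 0.4871 0.260 0.1347 178.35
```

```text
t 29.55 p [0.4885 0.261  0.1412] F [ 0.04  0.75 -0.56] open 0.344 
tilt [0.0017 0.0005] jaw-axis deg -91.59
turn wy 0.001
shift (after turn) [0.0013 0.0065 0.001 ] q6 1.91
```

Call:
carry_out([
  [0, 0, 0, 0.0008, 0.002, 0.0007, 1],
  [0, 0, 0, 0, 0.002, 0, 1],
  [0, 0, 0, 0, 0.001, 0, 1],
  [0, 0, 0, 0, 0.0005, 0, 1],
  [0, 0, 0, 0, 0, 0, 1],
])

```text
time: 30.18
eef_pos: [0.4871, 0.2602, 0.1347]
tcp_rot: [0.01, 0.707, -0.707, -0.01]
contact_force: [-1.2, -0.2, -0.9]
opening: 0.344
```

Call:
carry_out([
  [0, 0, 0, 0, 0.0005, 0, 1],
  [0, 0, 0, 0, 0, 0, 1],
])

```text
time: 30.42
eef_pos: [0.4871, 0.2603, 0.1347]
tcp_rot: [0.01, 0.707, -0.707, -0.01]
contact_force: [-1.3, -0.3, 2.6]
opening: 0.345
```

Contact made at the expected height. I'll release and back off.

Call:
carry_out([
  [0, 0, 0, 0, 0, 0, 0.2],
  [0, 0, 0, 0, 0, 0, 0],
  [0, 0, 0, 0, 0, 0, -0.2],
  [0, 0, 0, 0, -0.02, 0, -0.2],
  [0, 0, 0, 0, -0.05, 0, -0.2],
  [0, 0, 0, 0, -0.05, 0.05, -0.2],
  [0, 0, 0, 0, 0, 0.06, -0.2],
  [0, 0, 0, 0, 0, 0.06, -0.2],
  [0, 0, 0, 0, 0, 0.06, -0.2],
  [0, 0, 0, 0, 0, 0.06, -0.2],
])

```text
time: 31.68
eef_pos: [0.4788, -0.0257, 0.2487]
tcp_rot: [-0.01, -0.707, 0.707, 0.009]
contact_force: [0.5, 0.0, -0.1]
opening: 0.597
```

Call:
carry_out([
  [0, 0, 0, 0, 0, 0.06, -0.2],
  [0, 0, 0, 0, 0, 0.06, -0.2],
  [0, 0, 0, 0, 0, 0.06, -0.2],
  [0, 0, 0, 0, 0, 0, -0.2],
  [0, 0, 0, 0, 0, 0, -0.2],
])

```text
time: 32.3
eef_pos: [0.474, -0.2036, 0.2481]
tcp_rot: [0.01, 0.707, -0.707, -0.01]
contact_force: [0.3, 1.4, -0.5]
opening: 0.599
```

Run:
```python
from h import *
im=read_camera("top");sc=read_camera("scene");cv2.imwrite("pics/top4.png",im)
cv2.imwrite("pics/fin.png",np.hstack([cv2.resize(im[120:275,130:270],None,fx=2.8,fy=2.8),cv2.resize(sc[130:285,350:490],None,fx=2.8,fy=2.8)]))
```

```text
(no output)
```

View pics/fin.png

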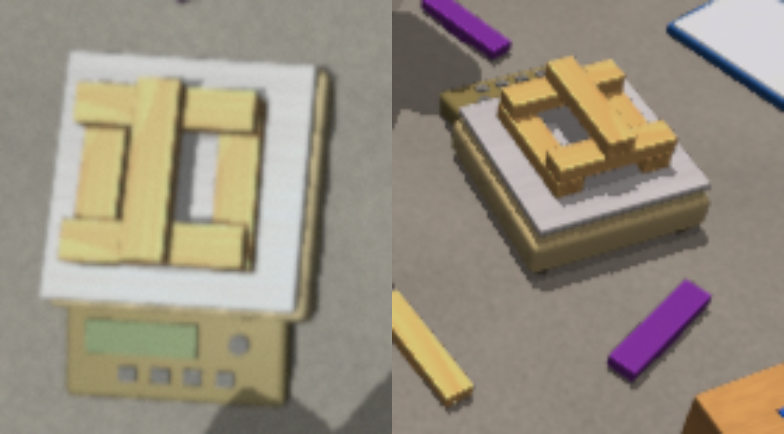

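View pics/top4.png

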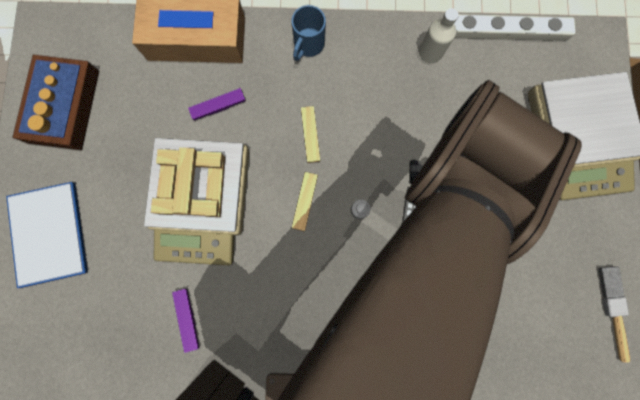

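The final pictures show the third slat lying along the middle of the level tower (crop column about 160 at its far end, as expected allowing for height parallax). The weight is still at (361,209) and both rockers are on the bench at (310,134) and (305,201). I'm handing in.

```bash
python3 -c "
from plant import *;print(get_state()['time']);print(sign_off())"
```

```text
32.4
the job is handed in; nothing more can be done
None
```

The tower is built and handed in at 32.4 s, within the 72 s limit, with the gripper clear of it.

- **Sorting the slats:** I pressed one end of each loose slat. Three held firm against 5–14 N: the ones at about (0.47, -0.35), (0.62, -0.22) and (0.62, -0.08). The other two, at (0.62, 0.02) and (0.47, 0.03), gave way at about 1 N or less, so I left them lying on the bench.
- **Building:** I set two slats across the base pair, one at each end, then the third across those two along the middle. Each was lowered in 0.5–1 mm steps at the end, with under 3 N of contact force.
- **Second layer:** measured from the top camera, both crosspieces were within about 1 mm of flush with the base ends.
- **Third slat:** I judged this by eye only. It is centred to within about 2 mm, allowing for its height in the picture.
- **Bystanders:** in the last top picture the weight and both rocking slats had not moved. The arm hid the calculator then, so I did not check it at the end, but the arm stayed clear of it throughout.
- **Disagreement:** the two cameras differed by 1–2 mm throughout, so I aimed at the average of the two.

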